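# Fit the stud finder's battery and show it to the webcam

## Robot

A 6-joint arm with a two-finger parallel gripper is mounted at the origin on the work surface. World frame = base frame: x ahead of the robot, y to its left, z up, the work surface at z = 0. Lengths are in mm, angles in rad, forces in N, time in s.
With the tool pointing down it reaches from about 325 to 875 mm from the base axis. Payload 4.4 kg.
Tool frame: the origin (TCP) lies at the centre of the arm's flange, where the gripper is bolted on; the fingertips stand 173 mm ahead of it and the grasp point (between the pads) lies 155 mm ahead of it; x points along the fingers, z is the direction in which the jaws open and shut, and the axes are right-handed (so a half turn about x gives the same grasp; the last joint's range is limited). The gripper opens to 85 mm and grips with 20 to 120 N. Pads are 22 mm wide; open, the fingers measure 114 mm over their backs; the gripper's body (76 mm by 85 mm) begins 54 mm behind the grasp point. The pads swing forward as they close: fully open they stand 13 mm farther back than shut.
Start: joints at [1.155, 0.207, 1.542, -0, 1.393, -0.15], TCP at [151.052, 554.808, 404.682] pointing down, gripper open.
Joint ranges: [-2.73, 2.73], [-0.86, 2.22], [0.23, 2.46], [-1.11, 4.25], [0.08, 2.63], [-2.82, 2.82]. Speed limits (rad/s): [2.79, 2.79, 3.14, 3.14, 3.14, 3.14].

## Interface

Orientations are given as a unit quaternion [x, y, z, w].
In Python, from cell import telemetry, eyes, ctrl gives the robot as it stands.
- The arm moves only by the tool servo_tool, never from a script. Its argument "motion" is a list of rows, each an object with "hand": the closure in counts, from 0 (fully open) to 255 (shut); "translation": the shift along the tool's x, y, z in units of 50 mm (1.0 is 50 mm), a list of three; "spin": the turn about the tool's x in rad. In form: [{"hand": hand, "translation": [dx, dy, dz], "spin": spin}, ...]. A call has 1 to 5 rows; each row is the pose to reach, as a shift and turn from the pose measured when the call began, along the tool's axes at that moment; what a row does not reach only later rows make up. A row lasts 1/10 s, in which the tool goes at most 50 mm and 8.59 degrees, less where a joint would pass 70% of its speed; a pose out of reach is approached as far as the arm can. A call with a gripper value outside its range is refused whole. The fingers move at their own pace and stop on an object; the grip force is fixed at half the most. Time passes only in rows, so rows that repeat a pose let the fingers close. It gives the time, the measured TCP pose, the force and the opening at its end, in the units of the state.
- telemetry.get_state(): the state, without advancing time (a new reading comes with each control period).
- eyes.read_camera(name): name is "scene" or "top" or "wrist"; returns (picture, depth): 480x640x3 uint8, red, green, blue; 480x640 float32, mm along the optical axis (not along the pixel's ray), 0 where there is no reading.
- eyes.camera_params(name): a dict with "mtx" (3x3 intrinsics, pixels), "R" (3x3) and "t" (3): a world point X has camera coordinates R X + t; the wrist camera has in their place "T_tool_cam" (4x4, takes a point from camera to tool coordinates, whose origin is the TCP and whose axes are the tool frame's). Camera axes: x right, y down, z forward; pixel columns grow to the right and rows downward; lengths in mm; the calibration is good to about 2 mm. A picture is of the moment at which its call begins: read the wrist's pose just before it. camera_params takes no time and is no camera call.
- ctrl.sign_off(): hands the job in, once; it reports no verdict.
The state is a dict: "time": time; "joint_pos": joint angles; "qd": joint speeds; "effort": joint torques, N m; "position": TCP position; "tool_rot": TCP orientation; "ft_force": force on the tool from outside, world axes, zero at the start; "moment": the same for the moment, N m; "opening": opening from 0.0 (shut) to 1.0 (fully open).
Only numpy, scipy, OpenCV 4.12 (cv2) and the standard library are available. Lean on these libraries where they do the work, as an engineer would, in place of code of your own. Each camera call takes 0.05 s, during which the arm holds its last target. There are 200 camera calls.

## Task

Put the loose battery cartridge into the open bay of the stud finder lying on the shelf and press it down until it is flush with the case. Then pick up the stud finder and show it to the webcam for the colleague on the call: held level in the air with the battery side up, at lens height, its narrow nose pointing straight at the lens with the nose tip about 8 cm from it. Finish while still holding it there, steady; leave the webcam and the other things on the shelf where they are.

Things in the scene. Friction and masses are not known exactly. Their poses are not given: they have to be found in the camera images.
- finder: Blue plastic stud finder, loose, lying flat, battery bay open upwards; 150 long (x) x 56 wide (y) x 34 high (z), 0.2 kg. Origin: centre of its underside; +x to the nose. Sides parallel from x = -75 (square tail) to +30, then tapering to a nose 30 wide at +75. Bay: a recess 53 x 30 in the top face, centred at x = -35. Best grip: across the sides near x = -10.
- bay_mouth (a point): Centre of the bay's mouth, level with the finder's top, 34 above its underside. Bay 3 mm longer and wider than the battery, mouth bevelled. Inside is a stiff sliding copper contact carrier: a battery dropped in stands about 5 mm proud; some 6 to 15 N pushes it down, and it stays down. It stops when the battery's top is flush with the case.
- finder_nose (a point): Tip of the finder's nose, at x = +75, y = 0 and half its height (17 above its underside).
- finder_tail (a point): Middle of the finder's square tail end, at x = -75, y = 0, 17 above its underside.
- battery: Battery cartridge, a loose block 50 long (x) x 27 wide (y) x 18 high (z), 45 g, black with a bare metal band round the middle, lying flat on the shelf. Origin at the centre of its underside. It goes into the bay this side up, its long side along the finder's, either way round.
- webcam: Foot of the fixed webcam stand: round base 90 across, 12 high, with a 12 mm post 262 high. Origin at the centre of the base's underside; its -x is the way the webcam looks.
- webcam_lens (a point): Front centre of the webcam's lens, 45 mm in front of the post; the camera head is 85 wide, 34 high and can sit 160 to 220 above the shelf. Axes as the webcam's: z up, it looks level along -x.
- webcam_view (a point): The point 80 mm straight in front of the lens, at lens height, where the finder's nose tip should be held. Axes as the webcam's: the finder is presented with its +x along this +x (towards the lens) and its z up.
- clamp_a: Aluminium C-clamp, lying flat, about 135 x 85 x 18 high, origin under its middle. Leave alone.
- clamp_b: The second aluminium C-clamp, same size. Leave alone.
- bowl: Magnetic steel bowl, 140 across, 36 high. Leave alone.
- jar: Glass baby-food jar of nails with lid, 56 across, 72 high. Leave alone.
- tape: Tape measure standing upright, 68 x 42 x 62 high. Leave alone.
- driver: Screwdriver about 180 long, lying down. Leave alone.
Things that resemble listed ones, but are neither listed nor needed, are in the scene too. Several things have the shape of the battery; the one meant has the colours described above.

How it is judged:
By the outcome, as a careful person would: the job done as asked, in the order asked, and still so for the second after the job is handed in, while the arm keeps its last pose, push and grip.
It also fails if it takes over 64 s, if anything falls off the work surface, if the arm or the gripper's body presses on something with over 40 N, if the wrist force passes 120 N, or if a joint passes its speed limit or range.

## Working session

There is one attempt and no reset: what is moved stays moved. The work goes in short steps, Python scripts to look and compute and a tool call to move; the robot and the scene stay as the last step left them, time stands still between calls to the robot, and variables do not carry over. Pictures are saved under pics/ and viewed, about 8 in all and at most 12, crops included, and the job is handed in when it is done.

Besides the shell and the picture viewer there is one more tool, called after "Call:" as name(argument=value, ...) on one line, values as JSON. servo_tool: Moves the arm, as the interface text tells. Its arguments: {"type":"object","properties":{"motion":{"type":"array","items":{"type":"object","properties":{"hand":{"type":"number"},"translation":{"type":"array","items":{"type":"number"}},"spin":{"type":"number"}}}}},"required":["motion"]}

```bash
mkdir -p pics; ls; cat > h.py <<'E'
import numpy as np, cv2
from cell import telemetry, eyes, ctrl
from scipy.spatial.transform import Rotation as Ro
def snap(n,f=None):
    s=telemetry.get_state(); im,d=eyes.read_camera(n); p=eyes.camera_params(n); K=np.array(p["mtx"])
    if "R" in p: R=np.array(p["R"]);t=np.array(p["t"])
    else:
        T=np.eye(4);T[:3,:3]=Ro.from_quat(s["tool_rot"]).as_matrix();T[:3,3]=s["position"]
        M=np.linalg.inv(T@np.array(p["T_tool_cam"]));R=M[:3,:3];t=M[:3,3]
    if f: cv2.imwrite(f,im[:,:,::-1])
    return im,d,K,R,t,s
def ray(uv,z,K,R,t):
    uv=np.atleast_2d(uv).astype(float); c=-R.T@t
    w=(np.linalg.inv(K)@np.c_[uv,np.ones(len(uv))].T).T@R
    return c+w*((z-c[2])/w[:,2])[:,None]
def cloud(d,K,R,t):
    v,u=np.mgrid[:480,:640]; P=np.stack([(u-K[0,2])/K[0,0]*d,(v-K[1,2])/K[1,1]*d,d],-1)
    return (P-t)@R
def proj(X,K,R,t):
    c=(np.atleast_2d(X)@R.T+t)@K.T; return c[:,:2]/c[:,2:]
E
python3 - <<'E'
from h import *
for n in("top","scene"):
    im,d,K,R,t,s=snap(n,f"pics/{n}1.png"); print(n,K[0,0],-R.T@t,R[2])
print(s)
E
```

```text
pics
top 449.42516664344214 [ 373.55872285  -51.05031919 1018.89844498] [ 0.18752465  0.02579919 -0.98192103]
scene 473.86376181907673 [1166.27463141  482.39647241  665.10697712] [-0.64214506 -0.53109144 -0.5528034 ]
{'time': 0.05, 'joint_pos': array([ 1.15448731e+00,  2.07447837e-01,  1.54295370e+00, -1.40042579e-05,
        1.39350542e+00, -1.50507223e-01]), 'qd': array([ 0.00056375, -0.00045569, -0.00090661, -0.00181289,  0.00077983,
       -0.0007213 ]), 'effort': array([-3.02785393e-04, -3.84372818e+01, -2.92815256e+01, -1.29842119e-04,
        4.91301587e-03,  1.16224822e-06]), 'position': array([150.91168759, 554.46823167, 403.50961495]), 'tool_rot': array([-0.42973422,  0.56255987,  0.42893826,  0.56112999]), 'ft_force': array([ 0.46452872, -1.10703341,  0.65099798]), 'moment': array([-6.07369696e-05, -2.88656864e-02, -1.20779547e-02]), 'opening': 0.9979640932845862}
```

View pics/top1.png

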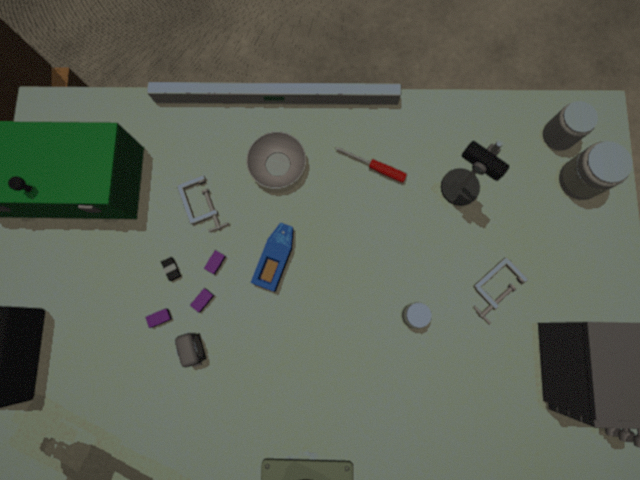

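View pics/scene1.png

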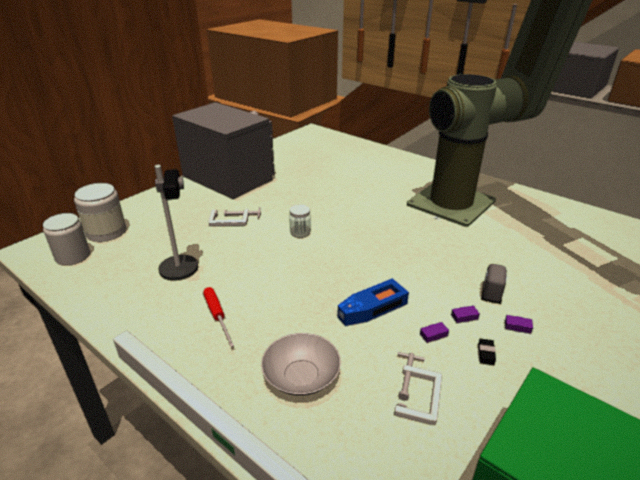

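Top view: the finder is blue at (273,258), with its nose up at (285,228). The battery candidates are black with a light band at (171,269), and purple at (215,262), (202,300) and (158,318). Only the black, banded one fits the description. The webcam base is at (460,187) and its head at (485,160). Next I'll measure these and make one enlarged crop.

```bash
python3 - <<'E'
from h import *
im,d,K,R,t,s=snap("top")
P=cloud(d,K,R,t); hsv=cv2.cvtColor(im,cv2.COLOR_RGB2HSV)
def rect(m,z,name):
    c=max(cv2.findContours(m.astype(np.uint8),0,1)[0],key=cv2.contourArea)[:,0]
    w=ray(c,z,K,R,t)[:,:2].astype(np.float32); r=cv2.minAreaRect(w); print(name,r,cv2.boxPoints(r).round().tolist())
    return c,w
blue=(hsv[...,0]>100)&(hsv[...,0]<125)&(hsv[...,1]>120)&(hsv[...,2]>50)
b2=blue&(P[...,2]>26); print(blue.sum(),b2.sum())
rect(b2,34,"finder top")
bay=(hsv[...,0]<25)&(hsv[...,1]>100); m=np.zeros_like(bay); m[225:295,250:297]=1
rect(bay&m,15,"bay floor")
m=np.zeros_like(bay);m[250:288,155:188]=1
mm=m&(P[...,2]>9); rect(mm,18,"battery depth"); print(P[mm].mean(0))
q=P[140:185,458:515].reshape(-1,3); q=q[q[:,2]>120]; print("head",len(q),q.min(0),q.max(0),np.median(q,0))
print(cv2.minAreaRect(q[:,:2].astype(np.float32)))
m=np.zeros_like(bay);m[165:212,438:484]=1
rect(m&(P[...,2]>6)&(P[...,2]<25),12,"base")
a=cv2.resize(im[240:345,140:300],None,fx=4,fy=4,interpolation=2); b=cv2.resize(im[135:215,430:520],None,fx=4,fy=4,interpolation=2)
o=np.zeros((420+10,640+0,3),np.uint8);o[:420]=a
si,sd,SK,SR,St,_=snap("scene"); c=cv2.resize(si[150:290,140:220],None,fx=2,fy=2)
o=np.zeros((600,800,3),np.uint8);o[:420,:640]=cv2.resize(a,(640,420));o[:280,640:800]=c
cv2.imwrite("pics/c1.png",o[:430,:,::-1])
SP=cloud(sd,SK,SR,St); q=SP[165:202,158:190].reshape(-1,3)
q=q[(q[:,2]>120)&(q[:,2]<240)&(q[:,0]>300)]; print("shead",len(q),np.percentile(q,[2,50,98],axis=0))
E
```

```text
1227 1204
finder top ((522.7493896484375, 82.38911437988281), (55.94615936279297, 147.11537170410156), 70.80966186523438) [[444.0, 80.0], [583.0, 32.0], [601.0, 85.0], [462.0, 133.0]]
bay floor ((491.5959777832031, 96.02703094482422), (22.84844398498535, 44.63688659667969), 70.63983917236328) [[467.0, 93.0], [509.0, 78.0], [516.0, 99.0], [474.0, 114.0]]
battery depth ((492.18438720703125, 318.87762451171875), (51.25392150878906, 29.400781631469727), 28.790311813354492) [[463.0, 319.0], [477.0, 294.0], [522.0, 318.0], [508.0, 344.0]]
[490.13060503 312.86588402  34.40015841]
head 1186 [ 373.55872285 -366.23567529  120.7558975 ] [ 713.66059608  -51.05031919 1018.89844498] [ 678.00953987 -326.90640334  233.71959675]
((527.6074829101562, -215.0840301513672), (84.80949401855469, 442.6814880371094), 53.589881896972656)
base ((696.2122192382812, -340.18231201171875), (86.94185638427734, 89.63833618164062), 0.8326869606971741) [[652.0, -296.0], [653.0, -386.0], [740.0, -384.0], [739.0, -295.0]]
shead 641 [[ 657.2297532  -352.55064654  187.53448408]
 [ 698.38082963 -308.6254135   228.24344474]
 [ 715.77995012 -286.47301484  235.7612097 ]]
```

View pics/c1.png

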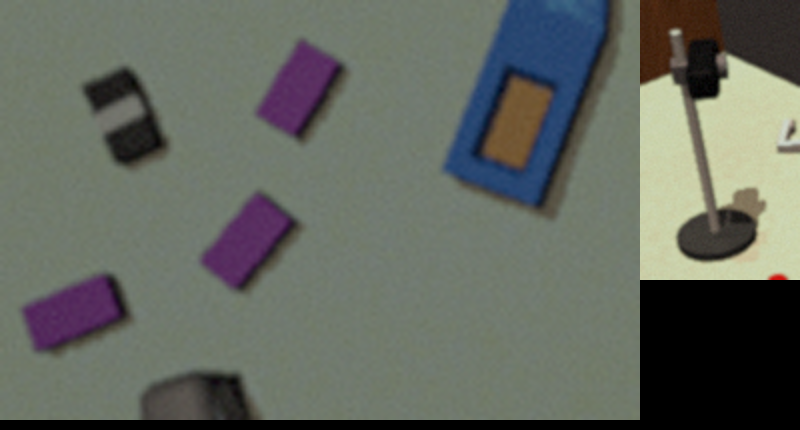

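The crop confirms that the banded black block, top view (171,269), is the battery, and that the finder's nose points up and right. Now the webcam heading.

```bash
python3 - <<'E'
from h import *
im,d,K,R,t,s=snap("top")
P=cloud(d,K,R,t); g=im.max(2)
m=np.zeros(g.shape,bool); m[138:185,458:515]=1
m&=(d>0)&(P[...,2]>150)&(P[...,2]<260)
print(m.sum(),np.percentile(P[m],[1,5,50,95,99],axis=0).round(1))
mm=m&(g<70); v=P[mm][:,2]; zt=np.percentile(v,[10,50,90]); print(mm.sum(),zt)
for z in (zt[1],):
    c=max(cv2.findContours(mm.astype(np.uint8),0,1)[0],key=cv2.contourArea)[:,0]
    r=cv2.minAreaRect(ray(c,z,K,R,t)[:,:2].astype(np.float32)); print(z,r,cv2.boxPoints(r).round(1).tolist())
top=P[mm&(abs(P[...,2]-zt[1])<8)][:,:2]; r=cv2.minAreaRect(top.astype(np.float32)); print(r); 
w,V=np.linalg.eigh(np.cov(top.T)); print(top.mean(0),V[:,0],np.degrees(np.arctan2(*V[::-1,0])))
print("post top px",proj([[696,-340,262],[696,-340,0]],K,R,t))
a,b=snap("scene"),0
im,d,K,R,t,s=a; P=cloud(d,K,R,t)
m=np.zeros(im.shape[:2],bool); m[160:205,155:192]=1; m&=(d>0)&(d<1500)&(P[...,2]>140)&(P[...,2]<280)&(im.max(2)<70)
Q=P[m]; print(len(Q),np.percentile(Q,[1,50,99],axis=0).round(1)); 
c=max(cv2.findContours(m.astype(np.uint8),0,1)[0],key=cv2.contourArea)[:,0]; print(c.min(0),c.max(0))
E
cat >> h.py <<'E'
def crop(im,r0,r1,c0,c1,k,f): cv2.imwrite(f,cv2.resize(im[r0:r1,c0:c1],None,fx=k,fy=k,interpolation=2)[:,:,::-1])
E
```

```text
1138 [[ 646.2 -361.4  208.1]
 [ 650.2 -354.9  213.1]
 [ 677.3 -325.9  233.7]
 [ 703.5 -293.9  237.9]
 [ 710.1 -288.7  255.1]]
1034 [217.24058049 233.88455176 236.77351781]
233.884551755073 ((677.7809448242188, -325.46319580078125), (82.74461364746094, 65.6632080078125), 52.89448165893555) [[626.5999755859375, -338.70001220703125], [679.0, -378.29998779296875], [728.9000244140625, -312.29998779296875], [676.5999755859375, -272.70001220703125]]
((681.0907592773438, -327.0401611328125), (83.312255859375, 48.535980224609375), 61.926029205322266)
[ 677.80403584 -325.87163889] [-0.79588433  0.6054487 ] 142.73886280640042
post top px [[499.50633008 143.08970304]
 [458.94594199 187.49523815]]
514 [[ 652.2 -357.   205.7]
 [ 697.9 -305.5  229.9]
 [ 716.6 -285.6  235.9]]
[155 169] [182 199]
```

```bash
cat >> h.py <<'E'
def plan(tcp,jaw=None):
    "jaw: world yaw (deg, mod 180) wanted for the jaw axis (tool z)"
    s=telemetry.get_state(); A=Ro.from_quat(s["tool_rot"]).as_matrix(); p=np.array(s["position"])
    print("t",round(s["time"],2),"pos",p.round(1),"toolx",A[:,0].round(4),"op",round(s["opening"],3),"F",np.round(s["ft_force"],1))
    print("shift",(A.T@(np.array(tcp)-p)/50).round(3))
    y=np.degrees(np.arctan2(A[1,2],A[0,2])); print("jaw",y.round(2))
    if jaw is not None:
        e=(jaw-y+90)%180-90; print("spin",round(-np.radians(e),4),"q6",s["joint_pos"][5])
E
python3 - <<'E'
from h import *
plan([492,319,330],28+90)
print(eyes.camera_params("wrist"))
E
```

```text
t 0.3 pos [151.  554.7 404.2] toolx [-3.e-04 -8.e-04 -1.e+00] op 1.003 F [-0.2  0.2 -0.2]
shift [ 1.487 -7.819 -2.756]
jaw 74.77
spin -0.7545 q6 -0.15051016977926449
{'mtx': array([[374.41265352,   0.        , 314.0458064 ],
       [  0.        , 374.41265352, 240.05247283],
       [  0.        ,   0.        ,   1.        ]]), 'T_tool_cam': array([[-9.29219700e-04, -3.21266942e-01,  9.46988220e-01,
         3.07721558e+01],
       [ 2.73566719e-04, -9.46988675e-01, -3.21266828e-01,
         8.27050790e+01],
       [ 9.99999531e-01, -3.94630050e-05,  9.67848475e-04,
         8.39034185e-01],
       [ 0.00000000e+00,  0.00000000e+00,  0.00000000e+00,
         1.00000000e+00]])}
```

Call:
servo_tool(motion=[{"hand": 120, "translation": [0.3, -1, -0.35], "spin": -0.14}, {"hand": 120, "translation": [0.5, -2, -0.7], "spin": -0.28}, {"hand": 120, "translation": [0.7, -3, -1.0], "spin": -0.42}, {"hand": 120, "translation": [1.0, -4, -1.4], "spin": -0.56}, {"hand": 120, "translation": [1.2, -5, -1.75], "spin": -0.7}])

```text
time: 0.8
position: [340.4, 424.6, 351.6]
tool_rot: [0.594, -0.384, -0.594, -0.383]
ft_force: [-0.5, 0.6, -0.7]
opening: 0.534
```

```bash
python3 -c "
from h import *
plan([492,319,330],118)"
```

```text
t 0.8 pos [340.4 424.6 351.6] toolx [-4.e-04 -7.e-04 -1.e+00] op 0.534 F [-0.5  0.6 -0.7]
shift [ 0.433 -1.893 -3.172]
jaw 114.31
spin -0.0643 q6 -1.2591050559333923
```

Call:
servo_tool(motion=[{"hand": 120, "translation": [0.1, -0.5, -0.8], "spin": -0.03}, {"hand": 120, "translation": [0.2, -1.0, -1.6], "spin": -0.064}, {"hand": 120, "translation": [0.3, -1.5, -2.4], "spin": -0.064}, {"hand": 120, "translation": [0.433, -1.893, -3.172], "spin": -0.064}, {"hand": 120, "translation": [0.433, -1.893, -3.172], "spin": -0.064}])

```text
time: 1.3
position: [495.7, 315.4, 329.2]
tool_rot: [0.606, -0.367, -0.604, -0.366]
ft_force: [-0.6, 1.0, 0.2]
opening: 0.531
```

```bash
cat > w.py <<'E'
from h import *
im,d,K,R,t,s=snap("wrist","pics/w1.png"); P=cloud(d,K,R,t)
print(s["position"].round(1), proj([[492,319,18]],K,R,t))
m=(P[...,2]>10)&(P[...,2]<30)&(np.hypot(P[...,0]-492,P[...,1]-319)<45)&(d>0)
n,l,st,ce=cv2.connectedComponentsWithStats(m.astype(np.uint8))
for i in range(1,n):
    if st[i,4]>300:
        c=max(cv2.findContours((l==i).astype(np.uint8),0,1)[0],key=cv2.contourArea)[:,0]
        r=cv2.minAreaRect(ray(c,18,K,R,t)[:,:2].astype(np.float32)); print(ce[i],r, np.median(P[l==i],0))
        b=cv2.boxPoints(r); print([np.degrees(np.arctan2(*(b[k+1]-b[k])[::-1])).round(1) for k in (0,1)])
E
python3 w.py
```

```text
[495.7 315.4 329.2] [[320.26217684 222.2893956 ]]
[323.512939   223.74907579] ((492.6613464355469, 322.2242431640625), (50.355960845947266, 27.32257080078125), 27.666057586669922) [491.72033068 321.93347712  18.10764211]
[np.float32(-62.3), np.float32(27.7)]
```

View pics/w1.png

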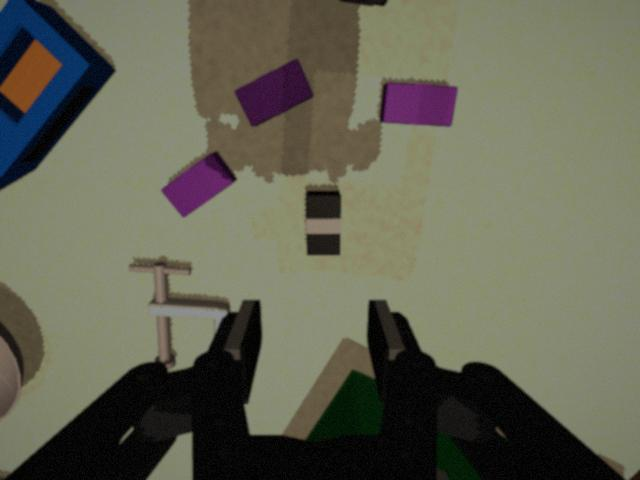

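The battery, the black block with the band, is at (323,224), with centre (492.5,322) and yaw 27.7°. The fingertips at about (250,305) and (378,305) work out to roughly 168 mm ahead of the TCP at this opening.

```bash
python3 -c "
from h import *
plan([492.5,321.5,182],117.7)"
```

```text
t 1.35 pos [493.8 317.  329.3] toolx [-0.0012 -0.0011 -1.    ] op 0.531 F [-0.2 -0.2  0.4]
shift [ 2.947 -0.023  0.093]
jaw 117.71
spin 0.0002 q6 -1.6308815462222508
```

Call:
servo_tool(motion=[{"hand": 120, "translation": [0.8, -0.02, 0.09], "spin": 0}, {"hand": 120, "translation": [1.6, -0.02, 0.09], "spin": 0}, {"hand": 120, "translation": [2.0, -0.02, 0.09], "spin": 0}, {"hand": 120, "translation": [2.2, -0.02, 0.09], "spin": 0}, {"hand": 120, "translation": [2.2, -0.02, 0.09], "spin": 0}])

```text
time: 1.85
position: [491.2, 321.8, 218.0]
tool_rot: [-0.605, 0.367, 0.606, 0.364]
ft_force: [0.3, -0.1, 0.7]
opening: 0.525
```

```bash
python3 w.py; python3 -c "
from h import *
plan([492.5,321.5,182],117.7)"
```

```text
[491.2 321.8 218. ] [[306.94458643 287.47525751]]
[311.45652604 287.52287582] ((492.2649841308594, 321.5711975097656), (51.91590881347656, 27.068275451660156), 28.054380416870117) [490.77334638 321.14930223  18.03975298]
[np.float32(-61.9), np.float32(28.1)]
t 1.9 pos [492.1 322.1 219.6] toolx [-0.0013 -0.001  -1.    ] op 0.534 F [-0.1 -0.3  0.8]
shift [ 0.752 -0.003 -0.014]
jaw 117.78
spin 0.0013 q6 -1.6228531077982762
```

Call:
servo_tool(motion=[{"hand": 120, "translation": [0.4, 0, -0.01], "spin": 0}, {"hand": 120, "translation": [0.75, 0, -0.01], "spin": 0}, {"hand": 120, "translation": [0.75, 0, -0.01], "spin": 0}, {"hand": 120, "translation": [0.75, 0, -0.01], "spin": 0}, {"hand": 255, "translation": [0.75, 0, -0.01], "spin": 0}])

```text
time: 2.4
position: [493.2, 322.2, 184.2]
tool_rot: [0.606, -0.365, -0.605, -0.366]
ft_force: [0.3, 0.2, 0.7]
opening: 0.373
```

Call:
servo_tool(motion=[{"hand": 255, "translation": [0, 0, 0], "spin": 0}, {"hand": 255, "translation": [0, 0, 0], "spin": 0}, {"hand": 255, "translation": [0, 0, 0], "spin": 0}, {"hand": 255, "translation": [0, 0, 0], "spin": 0}, {"hand": 255, "translation": [0, 0, 0], "spin": 0}])

```text
time: 2.9
position: [493.5, 322.3, 184.7]
tool_rot: [0.606, -0.365, -0.605, -0.366]
ft_force: [0.0, -1.0, 3.6]
opening: 0.29
```

Call:
servo_tool(motion=[{"hand": 255, "translation": [-0.5, 0, 0], "spin": 0}, {"hand": 255, "translation": [-1.0, 0, 0], "spin": 0}, {"hand": 255, "translation": [-1.5, 0, 0], "spin": 0}, {"hand": 255, "translation": [-2, 0, 0], "spin": 0}, {"hand": 255, "translation": [-2, 0, 0], "spin": 0}])

```text
time: 3.4
position: [494.7, 322.9, 288.7]
tool_rot: [0.608, -0.362, -0.603, -0.369]
ft_force: [0.2, 0.2, -0.3]
opening: 0.295
```

```bash
python3 - <<'E'
from h import *
im,d,K,R,t,s=snap("wrist"); print(s["opening"],s["ft_force"])
crop(im,200,440,190,440,2,"pics/w2.png")
c=np.radians(-19.05); u=np.array([np.cos(c),np.sin(c)])
b=np.array([523.9,82])-35*u; print(b); plan([*b,260],71)
E
```

```text
0.29528871831590797 [ 0.18744559  0.15742542 -0.26853158]
[490.81680637  93.42376028]
t 3.45 pos [493.9 322.5 286.4] toolx [ 0.0067  0.0028 -1.    ] op 0.29 F [ 0.7  0.7 -1.2]
shift [ 0.516  2.195 -4.025]
jaw 117.78
spin 0.8165 q6 -1.6236734446023948
```

View pics/w2.png

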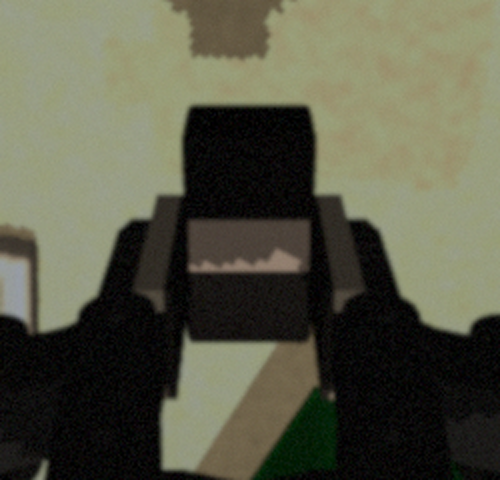

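The battery is held squarely between the pads; its band is at crop rows 220–270. Moving above the bay.

Call:
servo_tool(motion=[{"hand": 255, "translation": [0.1, 0.5, -0.8], "spin": 0.14}, {"hand": 255, "translation": [0.2, 1.0, -1.6], "spin": 0.28}, {"hand": 255, "translation": [0.3, 1.4, -2.4], "spin": 0.42}, {"hand": 255, "translation": [0.3, 1.8, -3.2], "spin": 0.56}, {"hand": 255, "translation": [0.3, 2.2, -4.0], "spin": 0.7}])

```text
time: 3.95
position: [488.5, 92.7, 268.5]
tool_rot: [-0.442, 0.551, 0.442, 0.553]
ft_force: [0.1, 0.5, -0.6]
opening: 0.288
```

Call:
servo_tool(motion=[{"hand": 255, "translation": [0, 0, 0], "spin": 0.1}, {"hand": 255, "translation": [0, 0, 0], "spin": 0.1}, {"hand": 255, "translation": [0, 0, 0], "spin": 0.1}])

```text
time: 4.25
position: [487.9, 92.8, 267.2]
tool_rot: [-0.414, 0.572, 0.415, 0.574]
ft_force: [0.3, -0.7, 0.7]
opening: 0.292
```

```bash
cat > w2.py <<'E'
from h import *
im,d,K,R,t,s=snap("wrist"); P=cloud(d,K,R,t)
A=Ro.from_quat(s["tool_rot"]).as_matrix(); Q=(P-s["position"])@A
m=(d>0)&(abs(Q[...,2])<10)&(Q[...,0]>130)&(Q[...,0]<185)&(abs(Q[...,1])<45)
q=Q[m]; print("batt tool pts",len(q),np.percentile(q,[1,50,99],axis=0).round(1)); top=np.median(q[abs(q[:,1])<12][:,0]); 
tp=q[abs(q[:,0]-top)<3]; print("top x",top,"y range",np.percentile(tp[:,1],[.5,99.5]))
hsv=cv2.cvtColor(im,cv2.COLOR_RGB2HSV); b=(hsv[...,0]>100)&(hsv[...,0]<125)&(hsv[...,1]>120)
m=b&(abs(P[...,2]-34)<5); print(m.sum(),"top z",np.median(P[m][:,2]))
cv2.imwrite("pics/w3.png",im[:,:,::-1])
# top-face edges via depth points
X=P[m][:,:2]; r=cv2.minAreaRect(X.astype(np.float32)); print(r,cv2.boxPoints(r).round(1).tolist())
b=np.array([490.8,93.4]); plan([*b,260],71)
E
python3 w2.py
```

```text
batt tool pts 5730 [[ 1.653e+02 -2.330e+01 -9.800e+00]
 [ 1.667e+02  6.200e+00  1.000e-01]
 [ 1.812e+02  2.580e+01  9.800e+00]]
top x 166.60607711471107 y range [-23.69209714  25.67017812]
7358 top z 33.99506749500118
((525.0357666015625, 84.37709045410156), (55.02482223510742, 149.65347290039062), 70.7626953125) [[445.29998779296875, 83.0999984741211], [586.5999755859375, 33.70000076293945], [604.7000122070312, 85.69999694824219], [463.5, 135.0]]
t 4.3 pos [488.   93.3 267.5] toolx [ 8.0e-04  2.9e-03 -1.0e+00] op 0.294 F [-1.1 -0.5 -0.7]
shift [ 0.15  -0.052  0.019]
jaw 71.79
spin 0.0138 q6 -1.2409032740541623
```

View pics/w3.png

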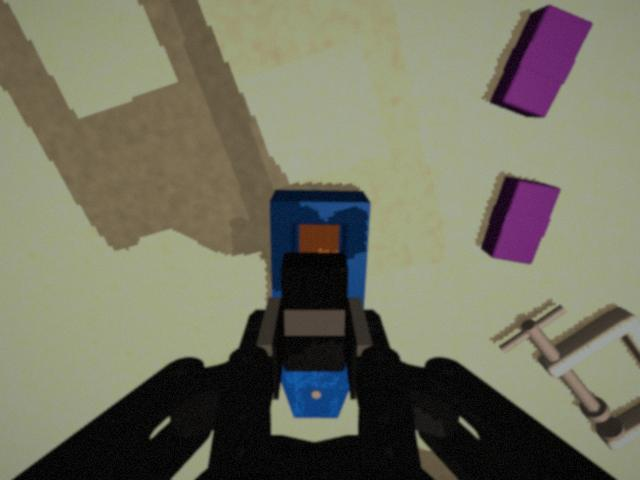

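The wrist view shows the battery over the finder, with its tail at (320,200) and the bay's orange floor at (320,238). The bay centre is about (492,96), so I'll go to just above the mouth and check the alignment.

```bash
python3 -c "
from h import *
plan([492.9,95.6,226],70.8)"
```

```text
t 4.3 pos [488.   93.3 267.5] toolx [ 8.0e-04  2.9e-03 -1.0e+00] op 0.294 F [-1.1 -0.5 -0.7]
shift [ 0.831 -0.078  0.072]
jaw 71.79
spin 0.0173 q6 -1.2409032740541623
```

Call:
servo_tool(motion=[{"hand": 255, "translation": [0.3, -0.08, 0.07], "spin": 0.017}, {"hand": 255, "translation": [0.6, -0.08, 0.07], "spin": 0.017}, {"hand": 255, "translation": [0.8, -0.08, 0.07], "spin": 0.017}, {"hand": 255, "translation": [0.83, -0.08, 0.07], "spin": 0.017}, {"hand": 255, "translation": [0.83, -0.08, 0.07], "spin": 0.017}])

```text
time: 4.8
position: [492.8, 96.0, 225.7]
tool_rot: [-0.409, 0.575, 0.411, 0.577]
ft_force: [-0.0, -0.1, -0.5]
opening: 0.291
```

```bash
python3 w2.py; python3 - <<'E'
from h import *
im,d,K,R,t,s=snap("wrist"); plan([492.9,95.6,208],70.8)
u=np.array([np.cos(np.radians(-19.2)),np.sin(np.radians(-19.2))]);v=np.array([-u[1],u[0]])
o=im.copy()
b=np.array([492.0,95.9])
def box(c,L,W,z,col):
    q=[[*(c+a*L/2*u+e*W/2*v),z] for a,e in((1,1),(1,-1),(-1,-1),(-1,1))]
    cv2.polylines(o,[proj(q,K,R,t).round().astype(int)],True,col,1)
box(b,53,30,34,(255,255,0)); box(b+0*u,0,56,34,(0,255,0)); box(b-40*u,0,56,34,(0,255,0))
crop(o,190,450,230,410,3,"pics/w4.png")
E
```

```text
batt tool pts 5747 [[ 1.654e+02 -2.320e+01 -9.800e+00]
 [ 1.667e+02  6.200e+00  1.000e-01]
 [ 1.811e+02  2.580e+01  9.800e+00]]
top x 166.60439669000766 y range [-23.7113317   25.67350117]
11613 top z 33.982808556423336
((515.8211059570312, 87.42143249511719), (55.15852737426758, 130.74977111816406), 70.69087982177734) [[445.0, 83.0], [568.4000244140625, 39.79999923706055], [586.5999755859375, 91.80000305175781], [463.20001220703125, 135.10000610351562]]
t 4.85 pos [493.1  95.9 226.2] toolx [ 0.0012  0.0029 -1.    ] op 0.289 F [-0.4 -0.5  0.1]
shift [-0.675  0.027 -0.06 ]
jaw 70.88
spin -0.0021 q6 -1.2202528985732146
t 4.9 pos [493.3  95.7 226.6] toolx [ 0.002   0.0029 -1.    ] op 0.288 F [-0.4  0.6  0. ]
shift [ 0.372  0.008 -0.006]
jaw 70.86
spin 0.001 q6 -1.2201604126054266
```

View pics/w4.png

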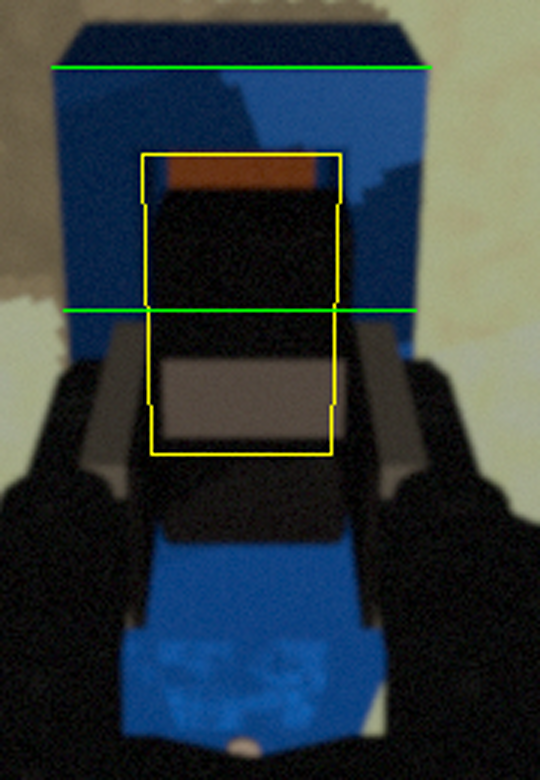

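The view shows the bay outline (yellow, tail edge at row 153) matching the visible bay. The battery sits about 1.7 mm to the right (crop column 253 against 242), so I'll shift tool z by −0.034 and descend gently.

Call:
servo_tool(motion=[{"hand": 255, "translation": [0.0, 0, -0.034], "spin": 0}, {"hand": 255, "translation": [0.1, 0, -0.034], "spin": 0}, {"hand": 255, "translation": [0.18, 0, -0.034], "spin": 0}, {"hand": 255, "translation": [0.22, 0, -0.034], "spin": 0}, {"hand": 255, "translation": [0.25, 0, -0.034], "spin": 0}])

```text
time: 5.4
position: [492.6, 94.1, 213.6]
tool_rot: [-0.409, 0.575, 0.41, 0.577]
ft_force: [-0.4, -0.1, -0.0]
opening: 0.292
```

Call:
servo_tool(motion=[{"hand": 255, "translation": [0.05, 0, 0], "spin": 0}, {"hand": 255, "translation": [0.05, 0, 0], "spin": 0}])

```text
time: 5.6
position: [492.4, 94.1, 210.7]
tool_rot: [-0.409, 0.576, 0.411, 0.577]
ft_force: [-0.7, 0.4, -1.4]
opening: 0.293
```

The battery's underside is 8 mm into the bay with no contact force. Lowering further.

Call:
servo_tool(motion=[{"hand": 255, "translation": [0.04, 0, 0], "spin": 0}, {"hand": 255, "translation": [0.08, 0, 0], "spin": 0}, {"hand": 255, "translation": [0.08, 0, 0], "spin": 0}])

```text
time: 5.9
position: [492.6, 94.1, 207.5]
tool_rot: [-0.409, 0.576, 0.411, 0.577]
ft_force: [-2.1, 0.8, 6.5]
opening: 0.29
```

Call:
servo_tool(motion=[{"hand": 120, "translation": [-0.02, 0, 0], "spin": 0}, {"hand": 120, "translation": [-0.02, 0, 0], "spin": 0}, {"hand": 120, "translation": [-0.02, 0, 0], "spin": 0}, {"hand": 120, "translation": [-0.4, 0, 0], "spin": 0}, {"hand": 120, "translation": [-0.8, 0, 0], "spin": 0}])

```text
time: 6.4
position: [491.9, 94.0, 246.9]
tool_rot: [-0.409, 0.576, 0.411, 0.576]
ft_force: [0.3, -0.1, -0.3]
opening: 0.533
```

Call:
servo_tool(motion=[{"hand": 255, "translation": [-0.2, 0, 0], "spin": 0}, {"hand": 255, "translation": [-0.2, 0, 0], "spin": 0}, {"hand": 255, "translation": [-0.2, 0, 0], "spin": 0}, {"hand": 255, "translation": [-0.2, 0, 0], "spin": 0}, {"hand": 255, "translation": [-0.2, 0, 0], "spin": 0}])

```text
time: 6.9
position: [491.4, 93.9, 255.8]
tool_rot: [-0.408, 0.577, 0.412, 0.575]
ft_force: [0.3, -0.1, 0.8]
opening: -0.002
```

```bash
cat > w5.py <<'E'
from h import *
import sys
im,d,K,R,t,s=snap("wrist"); P=cloud(d,K,R,t); 
u=np.array([np.cos(np.radians(-19.2)),np.sin(np.radians(-19.2))]);v=np.array([-u[1],u[0]])
b=np.array([492.0,95.0]); Q=P[...,:2]-b; a=Q@u; e=Q@v; m0=(d>0)&(P[...,2]<60)&(P[...,2]>0)
for lo in range(-36,30,6):
    m=m0&(abs(a-lo)<3)&(abs(e)<9); print(lo,m.sum(),np.median(P[m][:,2]).round(1) if m.any() else None,end=" | ")
print(); m=m0&(abs(abs(e)-21)<4)&(abs(a)<40); print("case",np.median(P[m][:,2]))
plan([*b,220],70.8); crop(im,150,450,200,430,2,sys.argv[1])
E
python3 w5.py pics/w5.png
```

```text
-36 386 34.1 | -30 358 34.1 | -24 475 38.0 | -18 369 38.9 | -12 349 39.0 | -6 350 39.1 | 0 328 39.1 | 6 321 39.0 | 12 191 38.8 | 18 2 38.7 | 24 0 None | 
case 33.976856023407784
t 6.95 pos [491.5  94.  256. ] toolx [-0.0047  0.0027 -1.    ] op -0.001 F [ 1.1 -0.2 -0.9]
shift [ 0.719 -0.006  0.022]
jaw 70.86
spin 0.001 q6 -1.223258191543631
```

View pics/w5.png

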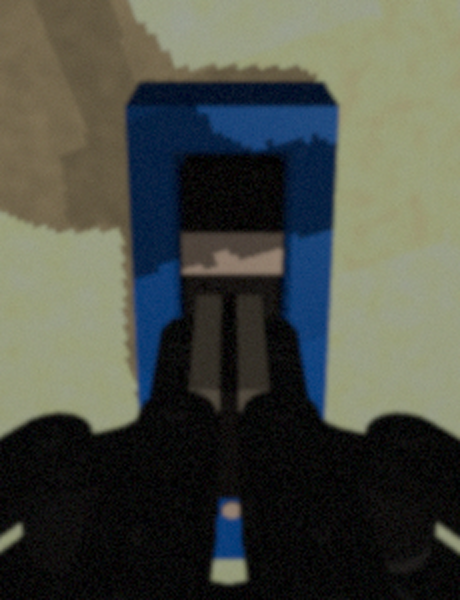

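The battery sits in the bay, level and 5 mm proud (39 against 34). The closed fingers are over it, so I'll press.

Call:
servo_tool(motion=[{"hand": 255, "translation": [0.4, 0, 0.02], "spin": 0}, {"hand": 255, "translation": [0.75, 0, 0.02], "spin": 0}, {"hand": 255, "translation": [0.85, 0, 0.02], "spin": 0}, {"hand": 255, "translation": [0.88, 0, 0.02], "spin": 0}, {"hand": 255, "translation": [0.88, 0, 0.02], "spin": 0}])

```text
time: 7.45
position: [491.9, 95.0, 212.1]
tool_rot: [-0.408, 0.577, 0.412, 0.576]
ft_force: [0.5, 0.9, 0.4]
opening: 0.003
```

Call:
servo_tool(motion=[{"hand": 255, "translation": [0.04, 0, 0], "spin": 0}, {"hand": 255, "translation": [0.08, 0, 0], "spin": 0}])

```text
time: 7.65
position: [492.6, 95.0, 209.3]
tool_rot: [-0.409, 0.576, 0.411, 0.576]
ft_force: [-1.1, -0.2, 4.2]
opening: 0.001
```

Call:
servo_tool(motion=[{"hand": 255, "translation": [0.04, 0, 0], "spin": 0}, {"hand": 255, "translation": [0.05, 0, 0], "spin": 0}, {"hand": 255, "translation": [0.06, 0, 0], "spin": 0}])

```text
time: 7.95
position: [492.8, 95.1, 207.4]
tool_rot: [-0.409, 0.576, 0.411, 0.576]
ft_force: [-5.3, -0.3, 13.7]
opening: 0.004
```

Call:
servo_tool(motion=[{"hand": 255, "translation": [0.03, 0, 0], "spin": 0}, {"hand": 255, "translation": [0.05, 0, 0], "spin": 0}, {"hand": 255, "translation": [0.06, 0, 0], "spin": 0}])

```text
time: 8.25
position: [493.1, 95.1, 207.2]
tool_rot: [-0.409, 0.576, 0.411, 0.576]
ft_force: [-10.8, -1.2, 27.9]
opening: 0.002
```

The battery has bottomed out at 28 N. I'll lift, open and check that it is flush.

Call:
servo_tool(motion=[{"hand": 255, "translation": [-0.3, 0, 0], "spin": 0}, {"hand": 255, "translation": [-0.9, 0, 0], "spin": 0}, {"hand": 0, "translation": [-1.4, 0, 0], "spin": 0}, {"hand": 0, "translation": [-1.4, 0, 0], "spin": 0}, {"hand": 0, "translation": [-1.4, 0, 0], "spin": 0}])

```text
time: 8.75
position: [493.4, 95.0, 277.5]
tool_rot: [-0.409, 0.576, 0.411, 0.576]
ft_force: [-0.4, 0.3, -0.3]
opening: 0.508
```

```bash
python3 w5.py pics/w6.png; python3 w2.py|tail -5
```

```text
-36 323 34.2 | -30 296 34.1 | -24 313 33.5 | -18 294 34.0 | -12 284 34.0 | -6 282 34.1 | 0 270 34.3 | 6 258 34.1 | 12 265 34.1 | 18 246 34.0 | 24 213 33.6 | 
case 33.98003230025494
t 8.8 pos [492.9  95.  276.4] toolx [-0.0041  0.0023 -1.    ] op 0.592 F [ 0.4 -0.2  0.1]
shift [ 1.129  0.011 -0.006]
jaw 70.89
spin 0.0015 q6 -1.2213518240893226Traceback (most recent call last):
  File "w2.py", line 5, in <module>
    q=Q[m]; print("batt tool pts",len(q),np.percentile(q,[1,50,99],axis=0).round(1)); top=np.median(q[abs(q[:,1])<12][:,0]);
                                         ~~~~~~~~~~~~~^^^^^^^^^^^^^^^^^^^^
    return _quantile_unchecked(
        a, q, axis, out, overwrite_input, method, keepdims, weights)
    return _ureduce(a,
                    func=_quantile_ureduce_func,
    ...<5 lines>...
                    overwrite_input=overwrite_input,
                    method=method)
    r = func(a, **kwargs)
    result = _quantile(arr,
                       quantiles=q,
    ...<2 lines>...
                       out=out,
                       weights=wgt)
    slices_having_nans = np.isnan(arr[-1, ...])
                                  ~~~^^^^^^^^^
IndexError: index -1 is out of bounds for axis 0 with size 0
```

Flush: battery top 34.0, case 34.0. Now I'll grip the finder at x = −10.

```bash
python3 -c "
from h import *
plan([515.6,86.8,170],70.8)"
```

```text
t 8.85 pos [492.6  95.  275.9] toolx [-0.0056  0.0023 -1.    ] op 0.68 F [ 0.7  0.1 -0.3]
shift [ 2.114 -0.501 -0.004]
jaw 70.89
spin 0.0016 q6 -1.2213754300200672
```

Call:
servo_tool(motion=[{"hand": 0, "translation": [0, -0.25, 0], "spin": 0}, {"hand": 0, "translation": [0, -0.5, 0], "spin": 0}, {"hand": 0, "translation": [0.3, -0.5, 0], "spin": 0}, {"hand": 0, "translation": [0.7, -0.5, 0], "spin": 0}, {"hand": 0, "translation": [0.7, -0.5, 0], "spin": 0}])

```text
time: 9.35
position: [515.3, 86.3, 237.5]
tool_rot: [-0.407, 0.579, 0.413, 0.573]
ft_force: [-1.2, -0.6, -0.7]
opening: 1.002
```

Call:
servo_tool(motion=[{"hand": 0, "translation": [0.4, 0, 0], "spin": 0}, {"hand": 0, "translation": [0.8, 0, 0], "spin": 0}, {"hand": 0, "translation": [1.1, 0, 0], "spin": 0}, {"hand": 0, "translation": [1.3, 0, 0], "spin": 0}, {"hand": 0, "translation": [1.3, 0, 0], "spin": 0}])

```text
time: 9.85
position: [514.3, 86.3, 171.4]
tool_rot: [-0.406, 0.58, 0.413, 0.572]
ft_force: [-0.3, 0.6, -0.5]
opening: 0.997
```

```bash
python3 -c "
from h import *
plan([515.6,86.8,170],70.8)"
```

```text
t 9.85 pos [514.3  86.3 171.4] toolx [-0.0148  0.0021 -0.9999] op 0.997 F [-0.3  0.6 -0.5]
shift [ 0.027 -0.022  0.018]
jaw 70.84
spin 0.0007 q6 -1.2384565514331625
```

Call:
servo_tool(motion=[{"hand": 255, "translation": [0.02, -0.02, 0.02], "spin": 0}, {"hand": 255, "translation": [0.02, -0.02, 0.02], "spin": 0}, {"hand": 255, "translation": [0.02, -0.02, 0.02], "spin": 0}, {"hand": 255, "translation": [0.02, -0.02, 0.02], "spin": 0}, {"hand": 255, "translation": [0.02, -0.02, 0.02], "spin": 0}])

```text
time: 10.35
position: [516.3, 86.9, 171.4]
tool_rot: [-0.407, 0.579, 0.413, 0.573]
ft_force: [-0.3, -1.0, 3.9]
opening: 0.647
```

Call:
servo_tool(motion=[{"hand": 255, "translation": [0, 0, 0], "spin": 0}, {"hand": 255, "translation": [-0.4, 0, 0], "spin": 0}, {"hand": 255, "translation": [-0.9, 0, 0], "spin": 0}, {"hand": 255, "translation": [-1.6, 0, 0], "spin": 0}, {"hand": 255, "translation": [-2.4, 0, 0], "spin": 0}])

```text
time: 10.85
position: [516.3, 86.7, 290.4]
tool_rot: [-0.406, 0.581, 0.414, 0.571]
ft_force: [1.2, -0.1, -1.1]
opening: 0.647
```

```bash
python3 -c "
from h import *
u=np.array([.796,-.605]);n=np.array([696,-340])-125*u;g=n-85*u;print(n,g)
plan([*g,380],52.7)"
```

```text
[ 596.5   -264.375] [ 528.84 -212.95]
t 10.85 pos [516.3  86.7 290.4] toolx [-0.018   0.0021 -0.9998] op 0.647 F [ 1.2 -0.1 -1.1]
shift [-1.81  -2.172 -5.586]
jaw 70.85
spin 0.3167 q6 -1.2370837703042488
```

Call:
servo_tool(motion=[{"hand": 255, "translation": [-0.6, -0.2, -0.8], "spin": 0.06}, {"hand": 255, "translation": [-1.2, -0.4, -1.7], "spin": 0.12}, {"hand": 255, "translation": [-1.8, -0.6, -2.6], "spin": 0.18}, {"hand": 255, "translation": [-1.8, -0.8, -3.5], "spin": 0.25}, {"hand": 255, "translation": [-1.8, -0.8, -4.4], "spin": 0.317}])

```text
time: 11.35
position: [483.6, -136.1, 381.8]
tool_rot: [-0.311, 0.639, 0.316, 0.629]
ft_force: [0.2, -0.0, -3.1]
opening: 0.644
```

```bash
python3 -c "
from h import *
u=np.array([.796,-.605]);g=np.array([528.84,-212.95])
plan([*(g-60*u),372],52.7)"
```

```text
t 11.35 pos [ 483.6 -136.1  381.8] toolx [-1.480e-02  8.000e-04 -9.999e-01] op 0.644 F [ 0.2 -0.  -3.1]
shift [ 0.197 -0.455 -0.672]
jaw 52.58
spin -0.0021 q6 -1.3614364829601244
```

Call:
servo_tool(motion=[{"hand": 255, "translation": [0.1, -0.2, -0.3], "spin": 0}, {"hand": 255, "translation": [0.2, -0.45, -0.67], "spin": 0}, {"hand": 255, "translation": [0.2, -0.45, -0.67], "spin": 0}, {"hand": 255, "translation": [0.2, -0.45, -0.67], "spin": 0}, {"hand": 255, "translation": [0.2, -0.45, -0.67], "spin": 0}])

```text
time: 11.85
position: [480.8, -175.6, 371.3]
tool_rot: [-0.31, 0.639, 0.316, 0.629]
ft_force: [0.1, 0.0, -2.8]
opening: 0.644
```

```bash
cat > v.py <<'E'
from h import *
u=np.array([.796,-.605]);u/=np.hypot(*u);v=np.array([-u[1],u[0]]);p0=np.array([696,-340])
g=np.array([528.84,-212.95]); plan([*g,372],52.7)
def st(X,n): print(n,len(X),np.percentile(X,[1,5,50,95,99],axis=0).round(1).tolist() if len(X) else "")
o=[]
for n in("top","scene"):
    im,d,K,R,t,s=snap(n); P=cloud(d,K,R,t); hsv=cv2.cvtColor(im,cv2.COLOR_RGB2HSV)
    Q=np.stack([(P[...,:2]-p0)@u,(P[...,:2]-p0)@v,P[...,2]],-1)   # along look axis (post=0,lens=-45), lateral, z
    ok=(d>0)&(P[...,2]>150)&(P[...,2]<260)
    H=ok&(abs(Q[...,0]+25)<30)&(abs(Q[...,1])<55)&(im.max(2)<80); st(Q[H],n+" head")
    if n=="top":
        tp=H&(P[...,2]>228); w,V=np.linalg.eigh(np.cov(P[tp][:,:2].T)); print("head axis",V[:,0],np.degrees(np.arctan2(*V[::-1,0]))%180)
    F=ok&(hsv[...,0]>100)&(hsv[...,0]<125)&(hsv[...,1]>120)&(Q[...,0]<-60); st(Q[F],n+" finder")
    f=F&(P[...,2]>np.percentile(P[F][:,2],60)-3)
    X=P[f]; c=X.mean(0); U,S,Vt=np.linalg.svd(X-c,full_matrices=False); print("plane normal",Vt[2].round(3),"axis",Vt[0].round(3),np.degrees(np.arctan2(Vt[0,1],Vt[0,0]))%180)
    vv,uu=np.nonzero(H|F); r0,r1,c0,c1=vv.min()-15,vv.max()+15,uu.min()-15,uu.max()+15
    o.append(cv2.resize(im[r0:r1,c0:c1],(400,int(400*(r1-r0)/(c1-c0))),interpolation=2)); print(r0,c0,400/(c1-c0))
h=max(a.shape[0] for a in o); z=np.zeros((h,800,3),np.uint8)
for i,a in enumerate(o): z[:a.shape[0],400*i:400*i+400]=a
cv2.imwrite("pics/v.png",z[:600,:,::-1])
E
python3 v.py
```

```text
t 11.85 pos [ 480.8 -175.6  371.3] toolx [-0.0159  0.0019 -0.9999] op 0.644 F [ 0.1  0.  -2.8]
shift [-0.03  -1.217 -0.011]
jaw 52.62
spin -0.0014 q6 -1.4342636202336803
top head 1038 [[-43.6, -39.7, 207.7], [-42.6, -35.7, 211.7], [-27.9, 0.2, 233.9], [-4.1, 37.0, 237.9], [-0.9, 40.9, 251.2]]
head axis [-0.79702811  0.6039422 ] 142.84723807409563
top finder 573 [[-336.9, -26.6, 211.4], [-336.7, -25.3, 217.3], [-321.0, 2.3, 233.9], [-289.3, 24.3, 236.2], [-285.7, 26.3, 237.4]]
plane normal [0.007 0.005 1.   ] axis [-0.783 -0.622  0.008] 38.43969662148939
126 6 0.7736943907156673
scene head 509 [[-40.0, -33.3, 202.9], [-34.5, -25.3, 207.9], [-20.3, 25.7, 230.4], [-0.2, 45.1, 235.4], [3.4, 46.5, 236.1]]
scene finder 1134 [[-334.9, -24.6, 203.1], [-330.9, -18.1, 204.9], [-240.8, 22.2, 230.4], [-192.5, 30.8, 234.7], [-187.8, 38.9, 247.8]]
plane normal [-0.011 -0.038  0.999] axis [ 0.746 -0.666 -0.017] 138.26793177699176
47 144 0.9975062344139651
```

View pics/v.png

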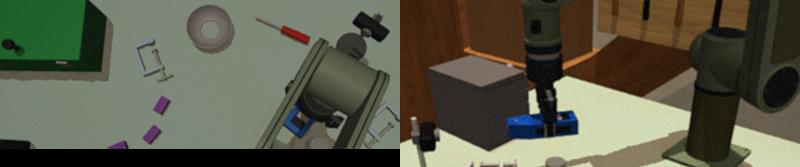

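The view shows the finder held level behind the webcam head. Head top ≈235 puts the lens at ≈218; the finder's mid-height is ≈217. The lens axis yaw is −37.2° and the lateral offset is under 1 mm. Advancing 60 mm.

Call:
servo_tool(motion=[{"hand": 255, "translation": [-0.02, -0.3, -0.01], "spin": -0.004}, {"hand": 255, "translation": [-0.03, -0.6, -0.01], "spin": -0.004}, {"hand": 255, "translation": [-0.03, -0.9, -0.01], "spin": -0.004}, {"hand": 255, "translation": [-0.03, -1.1, -0.01], "spin": -0.004}, {"hand": 255, "translation": [-0.03, -1.22, -0.01], "spin": -0.004}])

```text
time: 12.45
position: [529.9, -212.6, 372.5]
tool_rot: [-0.312, 0.638, 0.318, 0.628]
ft_force: [-0.2, 0.6, -2.1]
opening: 0.646
```

```bash
python3 v.py; python3 - <<'E'
from h import *
im,d,K,R,t,s=snap("scene"); crop(im,120,300,130,370,3,"pics/v2.png")
im,d,K,R,t,s=snap("wrist"); P=cloud(d,K,R,t)
hsv=cv2.cvtColor(im,cv2.COLOR_RGB2HSV); b=(hsv[...,0]>100)&(hsv[...,0]<125)&(hsv[...,1]>120)&(P[...,2]>150)
X=P[b&(P[...,2]>228)];r=cv2.minAreaRect(X[:,:2].astype(np.float32));print(r,cv2.boxPoints(r).round(1).tolist())
U,S,V=np.linalg.svd(X-X.mean(0),full_matrices=False);print("normal",V[2].round(3),"z",np.median(X[:,2]))
E
```

```text
t 12.45 pos [ 529.9 -212.6  372.5] toolx [-0.0152  0.0013 -0.9999] op 0.646 F [-0.2  0.6 -2.1]
shift [ 0.009  0.013 -0.018]
jaw 52.94
spin 0.0042 q6 -1.4538363446199583
top head 254 [[-20.4, -34.0, 228.6], [-18.5, -24.7, 230.5], [-11.1, 4.2, 235.3], [-1.4, 37.6, 248.9], [2.0, 40.8, 255.8]]
head axis [-0.87023021  0.49264529] 150.48540247611822
top finder 317 [[-263.5, -27.7, 212.0], [-259.4, -26.0, 214.0], [-238.0, 12.5, 234.9], [-220.0, 23.2, 237.3], [-216.7, 24.9, 238.4]]
plane normal [0.    0.012 1.   ] axis [-0.554 -0.832  0.011] 56.34323252459052
126 384 2.8776978417266186
scene head 514 [[-40.7, -33.2, 199.5], [-34.6, -26.2, 207.3], [-20.4, 27.3, 230.2], [0.0, 45.6, 235.3], [3.5, 46.6, 236.3]]
scene finder 1192 [[-272.3, -26.0, 202.0], [-267.9, -18.6, 204.7], [-178.2, 22.4, 230.8], [-131.0, 30.5, 235.5], [-126.4, 33.0, 245.7]]
plane normal [-0.001 -0.005  1.   ] axis [ 0.996 -0.09   0.   ] 174.8288264106503
41 144 1.1594202898550725
((515.4182739257812, -206.9451904296875), (110.02465057373047, 111.93606567382812), 0.828754186630249) [[459.6000061035156, -151.8000030517578], [461.20001220703125, -263.70001220703125], [571.2000122070312, -262.1000061035156], [569.5999755859375, -150.1999969482422]]
normal [-0.014  0.002 -1.   ] z 234.81697451954437
```

View pics/v2.png

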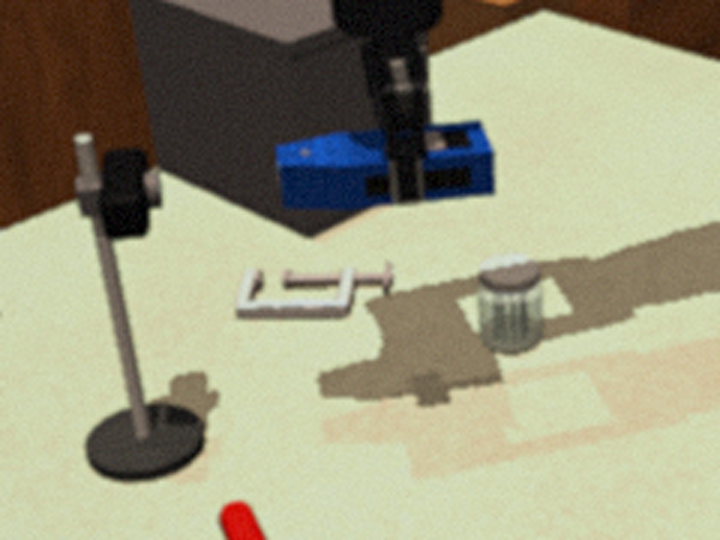

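The finder is held level with its nose toward the lens, and the battery is visible flush in the bay. I'll let it settle and check the lens projection once: the lens is the grey spot at about (153,188) in the crop, which is (181,183) in the full image.

Call:
servo_tool(motion=[{"hand": 255, "translation": [0, 0.01, -0.01], "spin": 0}, {"hand": 255, "translation": [0, 0.01, -0.01], "spin": 0}, {"hand": 255, "translation": [0, 0.01, -0.01], "spin": 0}, {"hand": 255, "translation": [0, 0.01, -0.01], "spin": 0}, {"hand": 255, "translation": [0, 0.01, -0.01], "spin": 0}])

```text
time: 13.15
position: [528.3, -212.5, 372.4]
tool_rot: [-0.312, 0.638, 0.318, 0.628]
ft_force: [-0.0, -0.3, -2.7]
opening: 0.645
```

```bash
python3 - <<'E'
from h import *
im,d,K,R,t,s=snap("scene")
print("lens px",proj([[660.2,-312.8,z] for z in(210,218,226)],K,R,t).round(1).tolist())
plan([528.84,-212.95,372.4],52.85); print(abs(s["qd"]).max())
P=cloud(d,K,R,t); print(P[178:188,178:186].reshape(-1,3)[::9].round(0).tolist())
E
```

```text
lens px [[184.3, 185.7], [183.7, 182.3], [183.1, 178.9]]
t 13.2 pos [ 528.3 -212.5  372.3] toolx [-0.0159  0.0018 -0.9999] op 0.645 F [-0.   0.4 -1.4]
shift [-0.002 -0.015 -0.001]
jaw 52.91
spin 0.001 q6 -1.4545225611177852
0.002149699899650887
[[668.0, -319.0, 229.0], [670.0, -312.0, 230.0], [671.0, -307.0, 229.0], [670.0, -306.0, 227.0], [669.0, -305.0, 224.0], [659.0, -317.0, 215.0], [419.0, -691.0, -1.0], [423.0, -680.0, 1.0], [684.0, -299.0, 221.0]]
```

The lens projects to (184,182), against the grey lens seen at about (181,183), so it agrees. The arm is steady and I'm handing in.

```bash
python3 -c "
from h import *
print(ctrl.sign_off())"
```

```text
the job is handed in; nothing more can be done
None
```

The battery is in the bay and pressed flush, and the stud finder is held level in front of the webcam lens, nose first. I handed the job in at about 13 s, still holding it.

- **Battery:** I picked up the black, banded cartridge, not the three purple look-alikes, and lowered it into the bay. It stood 5 mm proud, and I pressed it down with up to 28 N. The depth reading afterwards gave battery top 34.0 mm and case 34.0 mm.
- **Pose at the webcam:** The nose tip is about 80–81 mm from the lens. Mid-height is about 218 mm, matching the estimated lens height. The heading agrees with the lens axis to about 0.1° by the arm's readings and the lateral offset is under 1 mm. The arm was steady at hand-in.
- **Disagreements:** The finder's top tilted about 0.8° in the wrist camera view, which I left. In the last check, outlines from the top and scene cameras were partly blocked by the arm, so their heading values were unusable. I relied on the arm's pose, the unblocked view taken just before, and a check that the lens shows within about 3 px of where I expected it.

I moved nothing else on purpose, but I did not re-measure the other objects at the end.

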